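# Gauge the stick collars and sort them

### The job

Try the two horn collars on the leaning gauge pin, one after the other: slide each one down the pin as far as it will go without forcing it, take it off again and stand it upright in the square wooden tray if it went fully home on the flange, or in the round dish if it stopped at the pin's step. Put the first collar away before trying the second, and do not disturb the comb, paper knife and pointed tool lying among them.

Things in the scene. Friction and masses are not known exactly. Their poses are not given: they have to be found in the camera images.
- collar_a: One of the two collars: cream horn tube, 48 mm outside diameter, 80 mm long, about 0.13 kg, open at both ends, standing upright on the table. Bore 27 or 21 mm: one collar has each; trying them on the pin shows which (the bores are also seen from above). Origin: centre of its lower end; z runs up its axis.
- collar_b: The other collar: cream horn tube, 48 mm outside diameter, 80 mm long, about 0.13 kg, open at both ends, standing upright on the table. Bore 27 or 21 mm: one collar has each; trying them on the pin shows which (the bores are also seen from above). Origin: centre of its lower end; z runs up its axis.
- gauge: Fixed wooden stand (150 x 110 mm foot, 20 mm thick, with a leaning block) that carries the steel gauge pin. Origin: under the stand, on the table, straight below the pin's root; the pin leans towards the stand's -x.
- gauge_pin: Steel stepped pin leaning 0.56 rad (32 degrees) from vertical. Origin: its root, on top of its 54 mm flange, 85 mm above the table; z runs up the pin, y is level. 24 mm thick up to z = 34 mm, narrowing by z = 38 mm to a 16 mm nose, slightly pointed tip at z = 60 mm. A fitting collar goes down to the flange (z = 0); a tight one stops at the step, z = 34 to 39 mm.
- pin_tip (a point): Centre of the gauge pin's free end, 60 mm up its axis from the root.
- tray: Fixed square tray of pale wood, 130 x 130 mm outside, walls 6 mm thick and 22 mm high, floor about 6 mm thick; x and y along its sides. For collars that fit. Origin: centre of its underside.
- dish: Fixed round white ceramic dish with upright sides, 136 mm outside diameter, 22 mm high, wall and floor about 5 mm thick. For collars that are too tight. Origin: centre of its underside.
- comb: Bystander, not to be disturbed: flat pale bone comb, 120 x 36 x 5 mm, lying near the robot. Origin: middle of its underside.
- paperknife: Bystander, not to be disturbed: thin flat paper knife, 140 x 20 x 6 mm, lying between or beside the collars. Origin: middle of its underside.
- rasp: Bystander, not to be disturbed: wood-handled pointed tool, 200 mm long, lying in front of the robot, right of the tray or dish. Origin: middle of its underside.
There are look-alikes about, which are no part of the job. Of the things shaped like the tray, the wood one is meant. What is shaped like the collar_b but purple is not meant.

How it is judged:
By the outcome, as a careful person would: the job done as asked, in the order asked, and still so for the second after the job is handed in, with the robot touching nothing.
It also fails if it takes over 72 s, if anything falls off the work surface, if the arm or the gripper's body presses on something with over 40 N, if the wrist force passes 120 N, or if a joint passes its speed limit or range.

### The arm

A 6-joint arm with a two-finger parallel gripper is mounted at the origin on the work surface. World frame = base frame: x ahead of the robot, y to its left, z up, the work surface at z = 0. Lengths are in m, angles in rad, forces in N, time in s.
With the tool pointing down it reaches from about 0.275 to 0.85 m from the base axis. Payload 5.2 kg.
Tool frame: the origin (TCP) lies where the fingers leave the gripper's body, on its centre line; the fingertips stand 73 mm ahead of it and the grasp point (between the pads) lies 54 mm ahead of it (grasp_offset is the distance from the TCP to the grasp point, in m); z points along the fingers, y is the line along which they close (so a half turn about z gives the same grasp; the last joint's range is limited). The gripper opens to 85 mm and grips with 20 to 120 N. Pads are 22 mm wide; open, the fingers measure 114 mm over their backs; the gripper's body (76 mm by 85 mm) begins 54 mm behind the grasp point. The pads swing forward as they close: fully open they stand 13 mm farther back than shut.
Start: joints at [-1.409, 0.259, 1.535, -0, 1.348, -0.203], TCP at [0.196, -0.514, 0.304] pointing down, gripper open.
Joint ranges: [-3.14, 3.14], [-0.91, 2.08], [0.19, 2.58], [-1.22, 4.36], [0.22, 2.71], [-3.12, 3.12]. Speed limits (rad/s): [2.57, 2.57, 3.14, 3.14, 3.14, 3.14].

### API

Orientations are given as a rotation vector (axis times angle).
In Python, from workcell import observe, capture, close_job, grasp_offset gives the robot as it stands.
- The arm moves only by the shell command python3 -m pendant 'ROWS' [OPENING]. ROWS is JSON, a list of rows, each a list of 6 numbers: the shift along the tool's x, y, z normalised to -1 to 1, where 1 is 100 cm, then the turn, a rotation vector about the tool's x, y, z normalised to -1 to 1, where 1 is 180 degrees. A call has 1 to 8 rows; each row is the pose to reach, as a shift and turn from the pose commanded when the call began, along the tool's axes at that moment, turning the shorter way round; what a row does not reach only later rows make up. A row lasts 1/8 s, in which the tool goes at most 62.5 mm and 10.7 degrees, less where a joint would pass 70% of its speed; a pose out of reach is approached as far as the arm can. A call with a number of a shift or a turn outside -1 to 1 is refused whole. A call with a gripper value outside its range is refused whole. OPENING is the opening, from 0 (shut) to 1 (fully open), set as the call begins (- or left out, the last holds). The fingers move at their own pace and stop on an object; the grip force is fixed at half the most. Time passes only in rows, so rows that repeat a pose let the fingers close. It gives the time, the measured TCP pose, the force, the opening and the grip force at its end, in the units of the state.
- observe(): the state, without advancing time (a new reading comes with each control period).
- capture(name): name is "scene" or "side" or "wrist"; returns a dict with "pixels" (480x640x3 uint8, blue, green, red), "range_z" (480x640 float32, m along the optical axis (not along the pixel's ray), 0 where there is no reading), "fx", "fy", "cx", "cy" (pixels), "k1" (the pictures are not rectified: a ray, as slopes to the right and down, at radius r is drawn at 1 + k1 r^2 times it, then the intrinsics apply), "position" and "attitude" of the camera in the world. Camera axes: x right, y down, z forward; pixel columns grow to the right and rows downward; lengths in m; the calibration is good to about 2 mm. A picture is of the moment at which its call begins.
- close_job(): hands the job in; it is judged then, once.
The state is a dict: "time_s": time; "joint_positions": joint angles; "qd": joint speeds; "effort": joint torques, N m; "eef_pos": TCP position; "tcp_rot": TCP orientation; "ft_force": force on the tool from outside, world axes, zero at the start; "wrist_torque": the same for the moment, N m; "finger_gap": finger opening in m; "gripper_force": force on a finger pad.
Only numpy, scipy, OpenCV 4.12 (cv2) and the standard library are available. Lean on these libraries where they do the work, as an engineer would, in place of code of your own. Each camera call takes 0.05 s, during which the arm holds its last target. There are 200 camera calls.

## Working session

There is one attempt and no reset: what is moved stays moved. The work goes in short steps, Python scripts to look and compute and a shell command to move; the robot and the scene stay as the last step left them, time stands still between calls to the robot, and variables do not carry over. Pictures are saved under pics/ and viewed, at most 10 in all, crops included, and the job is handed in when it is done.

```bash
mkdir -p pics; ls; cat > h.py <<'E'
import numpy as np, cv2
from workcell import observe, capture, grasp_offset
from scipy.spatial.transform import Rotation as R
def att(c):
    a=np.array(c["attitude"],float)
    return a if a.shape==(3,3) else (R.from_rotvec(a).as_matrix() if a.size==3 else R.from_quat(a).as_matrix())
def rays(c,uv):
    uv=np.atleast_2d(np.array(uv,float)); p=np.c_[(uv[:,0]-c["cx"])/c["fx"],(uv[:,1]-c["cy"])/c["fy"]]
    s=p.copy()
    for _ in range(20): s=p/(1+c["k1"]*(s**2).sum(1,keepdims=True))
    return s
def cloud(c):
    v,u=np.mgrid[0:480,0:640]; s=rays(c,np.c_[u.ravel(),v.ravel()]); z=c["range_z"].ravel()
    P=np.c_[s,np.ones(len(s))]*z[:,None]
    W=P@att(c).T+np.array(c["position"]); W[z==0]=np.nan
    return W.reshape(480,640,3)
def onplane(c,uv,h):
    s=rays(c,uv); d=np.c_[s,np.ones(len(s))]@att(c).T; o=np.array(c["position"])
    return o+d*((h-o[2])/d[:,2])[:,None]
E
python3 - <<'E'
from h import *
print(observe()); print(grasp_offset)
for n in ["scene","side","wrist"]:
    c=capture(n); np.save(f"{n}0.npy",c,allow_pickle=True); cv2.imwrite(f"pics/{n}0.png",c["pixels"]); print(n,c["position"],c["attitude"],c["fx"],c["k1"])
E
```

```text
pics
{'time_s': 0.0, 'joint_positions': array([-1.40881090e+00,  2.59379860e-01,  1.53608218e+00,  8.49157981e-06,
        1.34799280e+00, -2.02798470e-01]), 'qd': array([ 0.00073549,  0.00014059, -0.00194874, -0.0015946 ,  0.00161649,
        0.00093005]), 'effort': array([-1.14518636e-03, -4.46030009e+01, -2.90568066e+01, -3.82899907e-04,
        1.15507707e-02,  9.28656789e-06]), 'eef_pos': array([ 0.19617167, -0.51340716,  0.30305509]), 'tcp_rot': array([-3.08765174e+00, -5.69488917e-01, -7.26476615e-05]), 'ft_force': array([-0.1021106 , -0.40982473,  0.02233762]), 'wrist_torque': array([-0.0194543 , -0.01425611,  0.00117457]), 'gripper_force': 0.0, 'finger_gap': 0.08534199121682405}
0.0539
scene [ 0.84981777 -0.32157123  0.9661281 ] [-2.33246057 -1.16112834  0.35286294] 474.35716089567376 -0.12320824588452371
side [0.3602949  0.8702411  0.65393202] [-0.10691826  2.70858483 -1.50077826] 449.2736778109069 -0.0011559205848755093
wrist [ 0.26554288 -0.48660584  0.37471905] [ 2.38055723 -1.63795601 -0.24514739] 393.63922192762135 -0.0802183935456875
```

View pics/scene0.png

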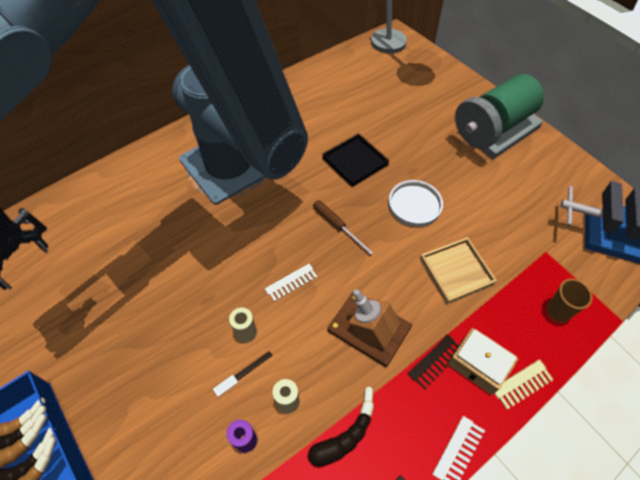

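View pics/side0.png

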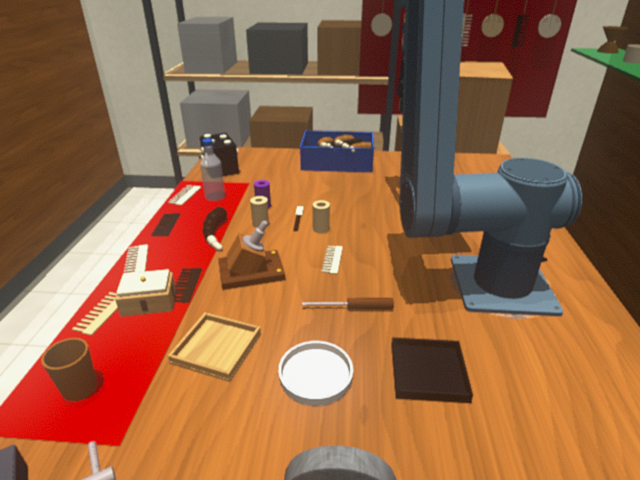

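Scene view: there are two cream collars at (242,322) and (285,393), and the purple look-alike at (241,435) is ruled out by its colour. The pale wood tray is at (458,269), and the black square tray at (355,160) is ruled out because it isn't wood. The dish is at (415,203). The gauge is at about (370,325), with its pin tip near (358,294). The side view agrees with this. Next I'll measure these and confirm them with one enlarged crop.

```bash
python3 - <<'E'
from h import *
c=np.load("scene0.npy",allow_pickle=True).item(); W=cloud(c); im=c["pixels"]
cv2.imwrite("pics/crop0.png",cv2.resize(im[220:460,200:500],None,fx=2.5,fy=2.5,interpolation=cv2.INTER_CUBIC))
s=np.load("side0.npy",allow_pickle=True).item(); S=cloud(s)
def win(W,u0,u1,v0,v1): return W[v0:v1,u0:u1].reshape(-1,3)
for n,(u,v) in dict(A=(242,322),B=(285,393),purple=(241,435)).items():
    P=win(W,u-28,u+28,v-32,v+32); T=P[(P[:,2]>.074)&(P[:,2]<.088)]
    (x,y),(w,h),a=cv2.minAreaRect(T[:,:2].astype(np.float32)); (cx,cy),r=cv2.minEnclosingCircle(T[:,:2].astype(np.float32))
    print(n,len(T),"circ",cx,cy,r,"zmed",np.nanmedian(T[:,2]))
# bore pixel fraction
P=win(W,418,500,232,305); T=P[(P[:,2]>.015)&(P[:,2]<.03)]; r=cv2.minAreaRect(T[:,:2].astype(np.float32)); print("tray",r)
P=win(W,380,450,172,232); T=P[(P[:,2]>.015)&(P[:,2]<.03)]; print("dish",cv2.minEnclosingCircle(T[:,:2].astype(np.float32)))
P=win(W,322,415,284,366); T=P[(P[:,2]>.014)&(P[:,2]<.024)]; r=cv2.minAreaRect(T[:,:2].astype(np.float32)); print("foot",r,cv2.boxPoints(r))
T=P[P[:,2]>.04]; print("zmax",np.nanmax(P[:,2]),T[np.nanargmax(T[:,2])])
# knife/comb/rasp
hsv=cv2.cvtColor(im,cv2.COLOR_BGR2HSV)
for n,(u,v) in dict(comb0=(266,290),comb1=(315,268),kn0=(215,392),kn1=(270,355),r0=(316,205),r1=(370,252)).items(): print(n,onplane(c,(u,v),.004)[0].round(3))
# steel pixels: low saturation grey
for nm,cc,WW,b in(("scene",c,W,(335,400,280,330)),("side",s,S,(235,280,215,265))):
    i=cv2.cvtColor(cc["pixels"],cv2.COLOR_BGR2HSV)[b[2]:b[3],b[0]:b[1]]; Q=WW[b[2]:b[3],b[0]:b[1]]
    m=(i[...,1]<60)&(i[...,2]>50)&(Q[...,2]>.06)
    Q=Q[m]; print(nm,m.sum())
    for z in np.arange(.07,.15,.01):
        q=Q[(Q[:,2]>=z)&(Q[:,2]<z+.01)]
        if len(q): print(round(z,2),len(q),q.mean(0).round(4),q.min(0).round(3),q.max(0).round(3))
E
```

```text
A 274 circ 0.4440142810344696 -0.22108808159828186 0.023661520332098007 zmed 0.07866686589559069
B 402 circ 0.6201424598693848 -0.2338409125804901 0.024321382865309715 zmed 0.07874256797496604
purple 449 circ 0.6331862211227417 -0.3445224165916443 0.02461516484618187 zmed 0.07881349878549215
tray ((0.6142727732658386, 0.25242993235588074), (0.13405777513980865, 0.13113677501678467), 75.4335708618164)
dish ((0.41139549016952515, 0.3049371540546417), 0.07063277810811996)
foot ((0.5991671681404114, -0.00391022115945816), (0.14955824613571167, 0.11128690838813782), 19.086057662963867) [[ 0.51030403  0.02422255]
 [ 0.5466935  -0.08094674]
 [ 0.6880303  -0.032043  ]
 [ 0.65164083  0.0731263 ]]
zmax 0.1397424993196421 [ 0.5619541 -0.0153115  0.1397425]
comb0 [ 0.387 -0.129  0.004]
comb1 [ 0.408 -0.007  0.004]
kn0 [ 0.518 -0.342  0.004]
kn1 [ 0.519 -0.208  0.004]
r0 [0.263 0.105 0.004]
r1 [0.452 0.123 0.004]
scene 547
0.07 57 [ 0.5798 -0.0218  0.0755] [ 0.568 -0.033  0.07 ] [0.591 0.017 0.08 ]
0.08 127 [ 0.5919 -0.0085  0.086 ] [ 0.573 -0.034  0.08 ] [0.609 0.02  0.09 ]
0.09 149 [ 0.6001 -0.
[... 219 characters left out ...]
0 [ 0.5719 -0.015   0.1238] [ 0.566 -0.023  0.12 ] [ 0.58  -0.007  0.129]
0.13 48 [ 0.5626 -0.0183  0.1344] [ 0.554 -0.024  0.13 ] [ 0.57  -0.012  0.14 ]
side 303
0.07 32 [ 0.572  -0.0042  0.0756] [ 0.565 -0.024  0.072] [0.579 0.014 0.08 ]
0.08 56 [0.5863 0.0032 0.0861] [ 0.573 -0.031  0.08 ] [0.602 0.019 0.09 ]
0.09 82 [0.5947 0.     0.0946] [ 0.573 -0.025  0.09 ] [0.609 0.017 0.1  ]
0.1 35 [ 0.5773 -0.0021  0.1054] [ 0.563 -0.011  0.101] [0.588 0.003 0.11 ]
0.11 45 [ 0.5722 -0.0063  0.1151] [ 0.562 -0.018  0.11 ] [0.583 0.001 0.12 ]
0.12 24 [ 0.5661 -0.0101  0.1249] [ 0.555 -0.015  0.12 ] [ 0.576 -0.004  0.129]
0.13 28 [ 0.5604 -0.0139  0.1337] [ 0.554 -0.026  0.13 ] [ 0.569 -0.007  0.137]
```

View pics/crop0.png

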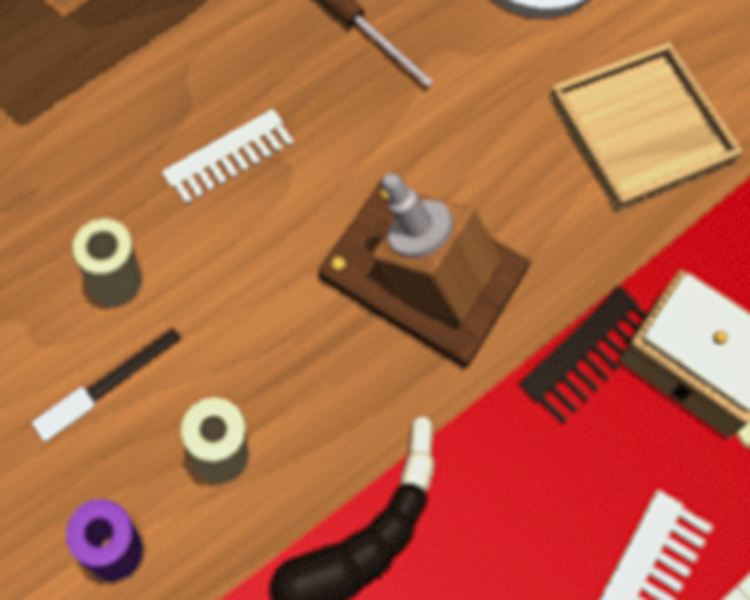

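The crop confirms the targets. The cream collars are at crop (102,246), which looks to have the wider bore (A), and (213,430), the narrower one (B). Purple is at (100,530), the pale tray is at (648,125), and the pin tip is at (392,182) with its flange at (420,228). Next I'll refine the pin axis using both views.

```bash
cat >> h.py <<'E'
AZ=np.radians(19.09); L=np.array([np.cos(AZ),np.sin(AZ),0])
def pinframe(az=AZ):
    l=np.array([np.cos(az),np.sin(az),0]); z=-np.sin(.56)*l+np.array([0,0,np.cos(.56)]); y=np.array([-l[1],l[0],0]); return np.c_[np.cross(y,z),y,z]
def rows(pos,Rm,p0=None,R0=None):
    "row for target TCP pose from the commanded (measured) pose"
    o=observe(); p0=o["eef_pos"] if p0 is None else p0; R0=R.from_rotvec(o["tcp_rot"]).as_matrix() if R0 is None else R0
    return np.r_[R0.T@(pos-p0), R.from_matrix(R0.T@Rm).as_rotvec()/np.pi].round(4).tolist()
E
python3 - <<'E'
from h import *
from scipy.optimize import least_squares
root0=np.array([.588,-.0066,.085]); F=pinframe()
for n,bx in(("scene",(322,415,284,366)),("side",(215,300,210,290))):
    c=np.load(n+"0.npy",allow_pickle=True).item(); W=cloud(c)
    P=W[bx[2]:bx[3],bx[0]:bx[1]].reshape(-1,3); T=P[(P[:,2]>.015)&(P[:,2]<.024)]
    r=cv2.minAreaRect(T[:,:2].astype(np.float32)); print(n,"foot",r)
    for it in range(3):
        q=(P-root0)@F; q=q[np.linalg.norm(q[:,:2],axis=1)<.035]
        a=q[(q[:,2]>.006)&(q[:,2]<.032)&(np.hypot(q[:,0],q[:,1])<.02)]
        b=q[(q[:,2]>.040)&(q[:,2]<.058)&(np.hypot(q[:,0],q[:,1])<.016)]
        f=lambda p:np.r_[np.hypot(*(a[:,:2]-p).T)-.012,np.hypot(*(b[:,:2]-p).T)-.008]
        s=least_squares(f,[0,0],loss="soft_l1",f_scale=.001); 
        fl=q[(abs(q[:,2])<.004)&(np.hypot(q[:,0],q[:,1])>.014)]
        sa=least_squares(lambda p:f(p)[:len(a)],[0,0],loss="soft_l1",f_scale=.001).x; sb=least_squares(lambda p:f(p)[len(a):],[0,0],loss="soft_l1",f_scale=.001).x
        root0=root0+F[:,:2]@s.x
    print(n,root0,"thick",sa,"nose",sb,"last",s.x,np.abs(f(s.x)).mean(),len(a),len(b),"flange",cv2.minEnclosingCircle(fl[:,:2].astype(np.float32)),"z",np.median(fl[:,2]),"top",np.nanmax(q[:,2]))
s=np.load("side0.npy",allow_pickle=True).item(); W=cloud(s)
for n,p in dict(A=(.444,-.221),B=(.620,-.234)).items():
    T=W.reshape(-1,3); T=T[(np.hypot(T[:,0]-p[0],T[:,1]-p[1])<.04)&(T[:,2]>.074)&(T[:,2]<.09)]
    print(n,len(T),cv2.minEnclosingCircle(T[:,:2].astype(np.float32)))
T=W.reshape(-1,3)
for n,p in dict(tray=(.614,.252),dish=(.411,.305)).items():
    t=T[(np.hypot(T[:,0]-p[0],T[:,1]-p[1])<.11)&(T[:,2]>.016)&(T[:,2]<.03)]; print(n,cv2.minAreaRect(t[:,:2].astype(np.float32)))
Rt=R.from_rotvec(observe()["tcp_rot"]).as_matrix(); print(Rt)
for p in([.444,-.221,.2],[.444,-.221,.0585+.0539]): print(rows(np.array(p),Rt))
E
```

```text
scene foot ((0.5991671681404114, -0.00391022115945816), (0.14955824613571167, 0.11128690838813782), 19.086057662963867)
scene [ 0.58697541 -0.00729822  0.08424979] thick [ 8.59494143e-05 -6.10499049e-05] nose [-0.00016558  0.0001001 ] last [0. 0.] 0.0007850003442838023 115 63 flange ((0.0017427429556846619, -0.0008544684969820082), 0.03045256808400154) z -0.001152151132000965 top 0.06105089604526091
side foot ((0.6332030296325684, -0.10286897420883179), (0.15457917749881744, 0.32866939902305603), 18.256208419799805)
side [ 0.58743124 -0.00847619  0.08427832] thick [-1.29403377e-04  9.29200066e-05] nose [ 0.00029911 -0.00024768] last [0. 0.] 0.0010963896587339655 107 54 flange ((1.6409187082899734e-05, 0.0020735771395266056), 0.027926268056035042) z -0.00048042096764892416 top 0.06057139587686924
A 111 ((0.44090941548347473, -0.21779866516590118), 0.02660757303237915)
B 115 ((0.6204360723495483, -0.2304290384054184), 0.02509012259542942)
tray ((0.6136127710342407, 0.2521589398384094), (0.13295845687389374, 0.13266611099243164), 74.86528778076172)
dish ((0.4136096239089966, 0.3066796660423279), (0.13362571597099304, 0.1342494785785675), 1.1552326679229736)
[[ 9.34194947e-01  3.56762866e-01 -2.43766092e-04]
 [ 3.56762831e-01 -9.34193865e-01  1.45095325e-03]
 [ 2.89921454e-04 -1.44243988e-03 -9.99998918e-01]]
[0.3358, -0.1847, 0.1036, 0.0, 0.0, 0.0]
[0.3358, -0.1846, 0.1912, 0.0, 0.0, 0.0]
```

```bash
python3 -m pendant '[[0.336,-0.185,0.07,0,0,0],[0.336,-0.185,0.07,0,0,0],[0.336,-0.185,0.07,0,0,0],[0.336,-0.185,0.07,0,0,0],[0.336,-0.185,0.07,0,0,0],[0.336,-0.185,0.07,0,0,0],[0.336,-0.185,0.07,0,0,0],[0.336,-0.185,0.07,0,0,0]]' 1
python3 - <<'E'
from h import *
c=capture("wrist"); cv2.imwrite("pics/w1.png",c["pixels"]); W=cloud(c).reshape(-1,3)
T=W[(W[:,2]>.072)&(W[:,2]<.088)&(np.hypot(W[:,0]-.444,W[:,1]+.22)<.04)]; print(len(T),cv2.minEnclosingCircle(T[:,:2].astype(np.float32)) if len(T) else 0)
Rt=R.from_rotvec(observe()["tcp_rot"]).as_matrix(); print(observe()["eef_pos"]); print(rows(np.array([.443,-.220,.109]),Rt))
E
```

```text
time_s: 1.15
eef_pos: [0.4443, -0.2206, 0.2336]
tcp_rot: [-3.088, -0.574, 0.001]
ft_force: [-0.3, -0.4, -0.5]
finger_gap: 0.0854
gripper_force: 0.0
3464 ((0.44313040375709534, -0.22149556875228882), 0.024026671424508095)
[ 0.44391493 -0.2215414   0.23389142]
[-0.0002, -0.0018, 0.1249, 0.0, 0.0, 0.0]
```

```bash
python3 -m pendant '[[0,0,0.05,0,0,0],[0,0,0.09,0,0,0],[0,0,0.115,0,0,0],[0,0,0.125,0,0,0],[0,0,0.125,0,0,0]]' 1; python3 -m pendant '[[0,0,0,0,0,0],[0,0,0,0,0,0],[0,0,0,0,0,0],[0,0,0,0,0,0],[0,0,0,0,0,0],[0,0,0,0,0,0]]' 0
```

```text
time_s: 1.82
eef_pos: [0.4437, -0.2223, 0.109]
tcp_rot: [-3.09, -0.567, 0.001]
ft_force: [0.1, -0.4, 0.4]
finger_gap: 0.0853
gripper_force: 0.0
time_s: 2.58
eef_pos: [0.4446, -0.2215, 0.1103]
tcp_rot: [3.087, 0.57, 0.002]
ft_force: [-2.3, 0.1, 5.8]
finger_gap: 0.0474
gripper_force: 61.1
```

```bash
cat >> h.py <<'E'
ROOT=np.array([.5873,-.0078,.085])
F=pinframe(); RT=np.c_[F[:,0],-F[:,1],-F[:,2]]
def pinpose(z,d=.1095,off=(0,0)): return ROOT+F@np.array([off[0],off[1],z+d])
E
python3 -m pendant '[[0,0,-0.05,0,0,0],[0,0,-0.11,0,0,0],[0,0,-0.17,0,0,0],[0,0,-0.19,0,0,0],[0,0,-0.19,0,0,0]]' 0
python3 - <<'E'
from h import *
print(rows(pinpose(.13),RT)); print(rows(pinpose(.085),RT)); 
c=capture("wrist"); cv2.imwrite("pics/w2.png",c["pixels"])
E
```

```text
time_s: 3.2
eef_pos: [0.4447, -0.2213, 0.301]
tcp_rot: [3.086, 0.57, 0.005]
ft_force: [0.2, -0.7, -1.9]
finger_gap: 0.0472
gripper_force: 62.5
[0.0823, -0.1526, 0.0127, -0.0016, 0.1774, 0.0103]
[0.1061, -0.152, 0.0509, -0.0016, 0.1774, 0.0103]
```

```bash
python3 -m pendant '[[0.03,-0.06,0,0,0.05,0],[0.06,-0.11,0,0,0.1,0.005],[0.08,-0.15,0.01,-0.0016,0.14,0.01],[0.0823,-0.1526,0.0127,-0.0016,0.1774,0.0103],[0.0823,-0.1526,0.0127,-0.0016,0.1774,0.0103],[0.0823,-0.1526,0.0127,-0.0016,0.1774,0.0103]]' 0
python3 - <<'E'
from h import *
print(rows(pinpose(.13),RT)); print(rows(pinpose(.075),RT))
for n in("scene","side"):
    c=capture(n); np.save(n+"1.npy",c,allow_pickle=True); cv2.imwrite(f"pics/{n}1.png",c["pixels"])
    W=cloud(c); q=(W.reshape(-1,3)-ROOT)@F; hsv=cv2.cvtColor(c["pixels"],cv2.COLOR_BGR2HSV).reshape(-1,3)
    m=(q[:,2]>.10)&(q[:,2]<.18)&(np.hypot(q[:,0],q[:,1])<.04)&(np.hypot(q[:,0],q[:,1])>.018)
    m=m&(q[:,2]>.129)&(q[:,2]<.16)
    a=q[m]; from scipy.optimize import least_squares
    s=least_squares(lambda p:np.hypot(*(a[:,:2]-p).T)-.024,[0,0],loss="soft_l1",f_scale=.001)
    s2=least_squares(lambda p:np.hypot(a[:,0]-p[0]-p[2]*(a[:,2]-.145),a[:,1]-p[1]-p[3]*(a[:,2]-.145))-.024,[0,0,0,0],loss="soft_l1",f_scale=.001)
    print(n,len(a),s.x,np.abs(s.fun).mean(),"tilt",s2.x,"zmin",np.percentile(q[(q[:,2]>.09)&(q[:,2]<.17)&(np.hypot(q[:,0],q[:,1])<.03),2],1))
ims=[cv2.imread(f"pics/{n}1.png") for n in("scene","side")]
cv2.imwrite("pics/pair1.png",np.hstack([cv2.resize(ims[0][210:370,290:440],None,fx=2.6,fy=3.,interpolation=2)[:,:390],cv2.resize(ims[1][160:300,200:330],None,fx=3,fy=480/140,interpolation=2)]))
E
```

```text
time_s: 4.0
eef_pos: [0.4665, -0.0499, 0.2857]
tcp_rot: [-2.894, -0.482, -0.822]
ft_force: [-0.8, -0.7, -1.3]
finger_gap: 0.0472
gripper_force: 62.8
[0.0017, -0.0003, -0.0015, -0.001, 0.0018, -0.0012]
[0.002, -0.0001, 0.0535, -0.001, 0.0018, -0.0012]
scene 324 [-0.00405422  0.00111238] 0.0007142988273537252 tilt [-0.00406019  0.00110862 -0.01274921 -0.00553433] zmin 0.12669172819525104
side 285 [-0.00312612 -0.00043532] 0.000984110148007842 tilt [-0.00313038 -0.00043306 -0.00043715  0.02364674] zmin 0.12795655447978518
```

View pics/pair1.png

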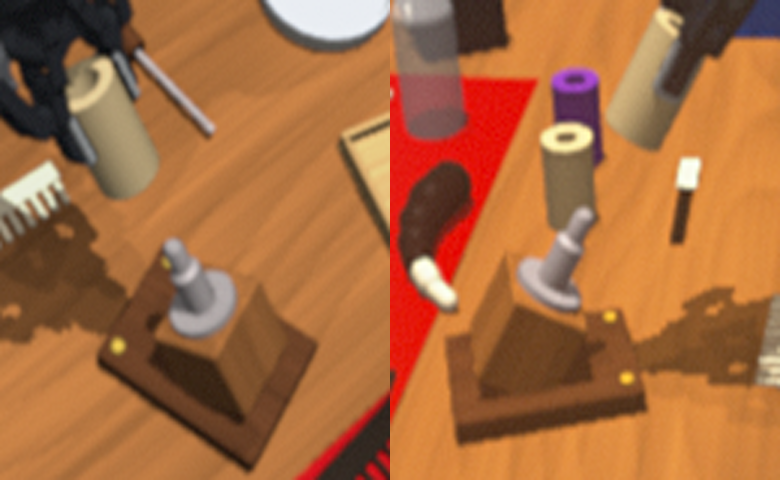

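```bash
cat > fit.py <<'E'
from h import *
from scipy.optimize import least_squares
import sys
def fitcyl(a,r):
    return least_squares(lambda p:np.hypot(*(a[:,:2]-p).T)-r,[0,0],loss="soft_l1",f_scale=.001)
zl=float(sys.argv[1])   # expected lower-end z on pin
BI={"scene":(-.0005,.0006),"side":(-.0005,-.0007)}
o=observe(); print("t",o["time_s"],"F tool",(R.from_rotvec(o["tcp_rot"]).as_matrix().T@o["ft_force"]).round(2))
q0=(o["eef_pos"]-ROOT)@F; print("tcp in pin frame",q0.round(4),"lower end z",(q0[2]-.1095).round(4),"ang err deg",np.degrees(R.from_matrix(R.from_rotvec(o["tcp_rot"]).as_matrix().T@RT).as_rotvec()).round(2))
for n in("scene","side"):
    c=capture(n); np.save(n+"L.npy",c,allow_pickle=True); q=(cloud(c).reshape(-1,3)-ROOT)@F; rr=np.hypot(q[:,0],q[:,1])
    a=q[(q[:,2]>zl+.003)&(q[:,2]<zl+.03)&(rr<.035)&(rr>.018)]; s=fitcyl(a,.024)
    k=q[(rr<.031)&(rr>.02)&(q[:,2]>zl-.015)&(q[:,2]<zl+.03)]
    print(n,len(a),"collar-pin mm",((s.x-BI[n])*1e3).round(2),"res",np.abs(s.fun).mean().round(5),"low z",np.percentile(k[:,2],2).round(4))
E
python3 -m pendant '[[0.003,0,0.02,0,0,0],[0.003,0,0.04,0,0,0],[0.003,0,0.053,0,0,0],[0.003,0,0.053,0,0,0],[0.003,0,0.053,0,0,0]]' 0
python3 fit.py .075
```

```text
time_s: 4.72
eef_pos: [0.4956, -0.0392, 0.2432]
tcp_rot: [-2.892, -0.484, -0.827]
ft_force: [0.7, -0.3, -2.1]
finger_gap: 0.0473
gripper_force: 62.8
t 4.725 F tool [-0.63  0.52  2.08]
tcp in pin frame [0.0019 0.0003 0.1855] lower end z 0.076 ang err deg [-0.17  0.15 -0.13]
scene 273 collar-pin mm [0.62 1.19] res 0.00076 low z 0.0754
side 234 collar-pin mm [0.6  1.14] res 0.00102 low z 0.0752
```

```bash
python3 -m pendant '[[-0.0006,0.001,0,0,0,0],[-0.0006,0.001,0.012,0,0,0],[-0.0006,0.001,0.024,0,0,0],[-0.0006,0.001,0.034,0,0,0],[-0.0006,0.001,0.034,0,0,0],[-0.0006,0.001,0.034,0,0,0]]' 0
python3 fit.py .042
```

```text
time_s: 5.58
eef_pos: [0.5123, -0.034, 0.2135]
tcp_rot: [-2.892, -0.484, -0.826]
ft_force: [0.2, -0.5, -2.5]
finger_gap: 0.0472
gripper_force: 62.8
t 5.575 F tool [-1.33  0.52  2.17]
tcp in pin frame [ 0.0009 -0.0003  0.1511] lower end z 0.0416 ang err deg [-0.21  0.17 -0.14]
scene 250 collar-pin mm [-0.32  0.66] res 0.00075 low z 0.0403
side 227 collar-pin mm [-0.36  0.46] res 0.00112 low z 0.0412
```

```bash
python3 -m pendant '[[0.0003,0.0005,0,0,0,0],[0.0003,0.0005,0.002,0,0,0],[0.0003,0.0005,0.004,0,0,0],[0.0003,0.0005,0.006,0,0,0],[0.0003,0.0005,0.008,0,0,0],[0.0003,0.0005,0.010,0,0,0],[0.0003,0.0005,0.010,0,0,0]]' 0
python3 fit.py .032
```

```text
time_s: 6.55
eef_pos: [0.5176, -0.0327, 0.2051]
tcp_rot: [-2.892, -0.484, -0.826]
ft_force: [-0.1, -0.7, -0.7]
finger_gap: 0.047
gripper_force: 62.8
t 6.55 F tool [-0.69  0.64  0.43]
tcp in pin frame [ 0.0011 -0.0008  0.1411] lower end z 0.0316 ang err deg [-0.2   0.17 -0.15]
scene 255 collar-pin mm [-0.2   0.14] res 0.00074 low z 0.0306
side 225 collar-pin mm [-0.33  0.02] res 0.00102 low z 0.0313
```

```bash
python3 -m pendant '[[0.0002,0,0.004,0,0,0],[0.0002,0,0.008,0,0,0],[0.0002,0,0.012,0,0,0],[0.0002,0,0.016,0,0,0],[0.0002,0,0.020,0,0,0],[0.0002,0,0.022,0,0,0],[0.0002,0,0.022,0,0,0]]' 0
python3 fit.py .01
```

```text
time_s: 7.52
eef_pos: [0.5287, -0.0288, 0.1866]
tcp_rot: [-2.892, -0.484, -0.826]
ft_force: [0.1, -0.3, -2.2]
finger_gap: 0.0471
gripper_force: 62.8
t 7.525 F tool [-1.18  0.38  1.92]
tcp in pin frame [ 0.0013 -0.0007  0.1191] lower end z 0.0096 ang err deg [-0.2   0.17 -0.15]
scene 231 collar-pin mm [0.12 0.13] res 0.00072 low z -0.004
side 220 collar-pin mm [-0.32  0.22] res 0.0011 low z -0.0041
```

```bash
python3 -m pendant '[[0,0,0.003,0,0,0],[0,0,0.005,0,0,0],[0,0,0.007,0,0,0],[0,0,0.0078,0,0,0],[0,0,0.0078,0,0,0]]' 0;  python3 -m pendant '[[0,0,0.0008,0,0,0],[0,0,0.0008,0,0,0]]' 0
```

```text
time_s: 8.25
eef_pos: [0.5326, -0.0274, 0.18]
tcp_rot: [-2.892, -0.484, -0.826]
ft_force: [0.2, -0.2, -1.5]
finger_gap: 0.0473
gripper_force: 62.8
time_s: 8.5
eef_pos: [0.533, -0.0274, 0.1796]
tcp_rot: [-2.892, -0.484, -0.827]
ft_force: [-2.0, 0.2, 1.1]
finger_gap: 0.0473
gripper_force: 63.1
```

```bash
python3 fit.py .004
```

```text
t 8.5 F tool [-0.92 -0.83 -1.92]
tcp in pin frame [ 0.0013 -0.0007  0.1109] lower end z 0.0014 ang err deg [-0.17  0.14 -0.13]
scene 228 collar-pin mm [ 0.39 -0.13] res 0.00078 low z -0.0093
side 217 collar-pin mm [0.07 0.02] res 0.00117 low z -0.0074
```

```bash
python3 -m pendant '[[0,0,0.0005,0,0,0],[0,0,0.0005,0,0,0]]' 0;  python3 -m pendant '[[0,0,0.0005,0,0,0],[0,0,0.0005,0,0,0]]' 0
```

```text
time_s: 8.85
eef_pos: [0.533, -0.0273, 0.1796]
tcp_rot: [-2.892, -0.485, -0.827]
ft_force: [-10.3, -2.5, 8.9]
finger_gap: 0.0472
gripper_force: 63.8
time_s: 9.1
eef_pos: [0.533, -0.0273, 0.1795]
tcp_rot: [-2.892, -0.485, -0.828]
ft_force: [-15.9, -3.2, 14.7]
finger_gap: 0.0475
gripper_force: 64.4
```

```bash
python3 -m pendant '[[0,0,-0.004,0,0,0],[0,0,-0.02,0,0,0],[0,0,-0.04,0,0,0],[0,0,-0.07,0,0,0],[0,0,-0.11,0,0,0],[0,0,-0.14,0,0,0],[0,0,-0.14,0,0,0]]' 0
python3 - <<'E'
from h import *
o=observe(); print(o["ft_force"])
RD=np.c_[L,-F[:,1],[0,0,-1]]
print(rows(np.array([.614,.252,.27]),RD))
E
```

```text
time_s: 9.98
eef_pos: [0.4637, -0.0528, 0.2999]
tcp_rot: [-2.895, -0.484, -0.833]
ft_force: [-0.0, 0.2, -2.4]
finger_gap: 0.0477
gripper_force: 62.9
[-0.01971713  0.16666871 -2.42849789]
[0.1885, -0.2393, 0.1534, 0.0004, -0.1783, -0.0006]
```

```bash
python3 -m pendant '[[0.05,-0.04,0.0,0,-0.05,0],[0.08,-0.08,0.02,0,-0.1,0],[0.12,-0.13,0.05,0,-0.15,0],[0.21,-0.239,0.119,0,-0.178,0],[0.21,-0.239,0.119,0,-0.178,0],[0.21,-0.239,0.119,0,-0.178,0],[0.21,-0.239,0.119,0,-0.178,0],[0.21,-0.239,0.119,0,-0.178,0]]' 0
python3 - <<'E'
from h import *
RD=np.c_[L,-F[:,1],[0,0,-1]]
print(rows(np.array([.614,.252,.1185]),RD))
E
```

```text
time_s: 10.98
eef_pos: [0.6132, 0.2534, 0.3064]
tcp_rot: [-3.095, -0.522, 0.009]
ft_force: [-0.4, -0.3, -1.4]
finger_gap: 0.0469
gripper_force: 62.8
[0.0012, 0.0023, 0.1879, -0.0013, 0.0016, 0.0003]
```

```bash
python3 -m pendant '[[0.001,0.002,0.05,-0.001,0.001,0],[0.001,0.002,0.1,-0.001,0.001,0],[0.001,0.002,0.15,-0.001,0.001,0],[0.001,0.002,0.175,-0.001,0.001,0],[0.001,0.002,0.184,-0.001,0.001,0],[0.001,0.002,0.184,-0.001,0.001,0]]' 0
python3 -m pendant '[[0,0,0.001,0,0,0],[0,0,0.002,0,0,0],[0,0,0.003,0,0,0],[0,0,0.003,0,0,0]]' 0
python3 - <<'E'
from h import *
for n in("scene","side"):
    c=capture(n); W=cloud(c).reshape(-1,3); T=W[(abs(W[:,0]-.614)<.055)&(abs(W[:,1]-.252)<.055)]
    h=T[:,2]; print(n,"floor",np.median(h[h<.015]))
print(observe()["ft_force"],observe()["eef_pos"])
E
```

```text
time_s: 11.72
eef_pos: [0.6148, 0.2508, 0.1249]
tcp_rot: [-3.098, -0.518, -0.002]
ft_force: [-0.5, 0.6, -0.5]
finger_gap: 0.0473
gripper_force: 62.8
time_s: 12.22
eef_pos: [0.6146, 0.2519, 0.1216]
tcp_rot: [-3.097, -0.52, -0.002]
ft_force: [-0.2, 0.6, -2.1]
finger_gap: 0.0472
gripper_force: 62.8
scene floor 0.005586235517887839
side floor 0.005222373088658805
[ 0.11201722 -0.33678477 -1.65831083] [0.61458687 0.25192482 0.12149202]
```

```bash
python3 -m pendant '[[0,0,0.002,0,0,0],[0,0,0.0035,0,0,0],[0,0,0.0045,0,0,0],[0,0,0.0045,0,0,0]]' 0
python3 -m pendant '[[0,0,0.0007,0,0,0],[0,0,0.0007,0,0,0]]' 0
```

```text
time_s: 12.82
eef_pos: [0.6145, 0.2518, 0.1167]
tcp_rot: [-3.097, -0.52, -0.001]
ft_force: [0.2, 0.1, -2.4]
finger_gap: 0.0475
gripper_force: 62.8
time_s: 13.08
eef_pos: [0.6147, 0.2519, 0.1164]
tcp_rot: [-3.097, -0.52, -0.002]
ft_force: [0.9, 0.3, -0.6]
finger_gap: 0.0472
gripper_force: 62.8
```

Contact is starting, so I'll press a touch more, release and lift.

```bash
python3 -m pendant '[[0,0,0.0006,0,0,0],[0,0,0.0006,0,0,0]]' 0
python3 -m pendant '[[0,0,0,0,0,0],[0,0,0,0,0,0],[0,0,0,0,0,0],[0,0,0,0,0,0],[0,0,0,0,0,0]]' 1
python3 -m pendant '[[0,0,-0.03,0,0,0],[0,0,-0.07,0,0,0],[0,0,-0.13,0,0,0],[0,0,-0.16,0,0,0],[0,0,-0.16,0,0,0]]' 1
python3 - <<'E'
from h import *
c=capture("side"); cv2.imwrite("pics/side2.png",c["pixels"])
for n in("scene","side"):
    c=capture(n); W=cloud(c).reshape(-1,3); T=W[(np.hypot(W[:,0]-.6145,W[:,1]-.252)<.06)&(W[:,2]>.07)&(W[:,2]<.1)]
    print(n,len(T),cv2.minEnclosingCircle(T[:,:2].astype(np.float32)) if len(T) else 0,np.median(T[:,2]) if len(T) else 0)
RD=np.c_[L,-F[:,1],[0,0,-1]]
print(observe()["eef_pos"],rows(np.array([.62,-.232,.23]),RD))
E
```

```text
time_s: 13.32
eef_pos: [0.6148, 0.2519, 0.1164]
tcp_rot: [-3.097, -0.52, -0.003]
ft_force: [-1.8, -0.5, 4.0]
finger_gap: 0.0474
gripper_force: 63.3
time_s: 13.95
eef_pos: [0.6146, 0.2518, 0.1156]
tcp_rot: [-3.097, -0.52, -0.002]
ft_force: [0.3, -0.1, 0.2]
finger_gap: 0.0856
gripper_force: 0.0
time_s: 14.58
eef_pos: [0.6157, 0.252, 0.2794]
tcp_rot: [-3.097, -0.52, -0.013]
ft_force: [0.0, 0.4, -0.7]
finger_gap: 0.0852
gripper_force: 0.0
scene 348 ((0.6145410537719727, 0.2508176863193512), 0.02529842220246792) 0.08424819796717026
side 456 ((0.6147003769874573, 0.25301676988601685), 0.025606965646147728) 0.08341940445038037
[0.61382011 0.25147526 0.27404815] [-0.152, 0.459, 0.0437, -0.0004, 0.0004, -0.0002]
```

```bash
python3 -m pendant '[[-0.152,0.459,0,0,0,0],[-0.152,0.459,0,0,0,0],[-0.152,0.459,0,0,0,0],[-0.152,0.459,0,0,0,0],[-0.152,0.459,0,0,0,0],[-0.152,0.459,0.02,0,0,0],[-0.152,0.459,0.04,0,0,0],[-0.152,0.459,0.04,0,0,0]]' 1
python3 -m pendant '[[0,0,0,0,0,0],[0,0,0,0,0,0],[0,0,0,0,0,0]]' 1
python3 - <<'E'
from h import *
c=capture("wrist"); W=cloud(c).reshape(-1,3)
T=W[(W[:,2]>.072)&(W[:,2]<.088)&(np.hypot(W[:,0]-.62,W[:,1]+.232)<.04)]; p=cv2.minEnclosingCircle(T[:,:2].astype(np.float32)); print(len(T),p)
RD=np.c_[L,-F[:,1],[0,0,-1]]
print(observe()["eef_pos"],rows(np.array([p[0][0],p[0][1],.109]),RD))
E
```

```text
time_s: 15.72
eef_pos: [0.6196, -0.2339, 0.2321]
tcp_rot: [-3.095, -0.518, 0.003]
ft_force: [-0.3, 0.9, -0.4]
finger_gap: 0.0855
gripper_force: 0.0
time_s: 16.1
eef_pos: [0.6209, -0.2303, 0.235]
tcp_rot: [-3.096, -0.522, -0.001]
ft_force: [0.1, -0.2, 0.1]
finger_gap: 0.0852
gripper_force: 0.0
3941 ((0.6195125579833984, -0.23460808396339417), 0.023930717259645462)
[ 0.62105201 -0.23015302  0.23528019] [-0.0031, 0.0038, 0.1263, -0.0003, -0.0005, 0.0005]
```

```bash
python3 -m pendant '[[-0.003,0.0035,0.04,0,0,0],[-0.003,0.0035,0.09,0,0,0],[-0.003,0.0035,0.115,0,0,0],[-0.003,0.0035,0.126,0,0,0],[-0.003,0.0035,0.126,0,0,0]]' 1; python3 -m pendant '[[0,0,0,0,0,0],[0,0,0,0,0,0],[0,0,0,0,0,0],[0,0,0,0,0,0],[0,0,0,0,0,0],[0,0,0,0,0,0]]' 0
python3 -m pendant '[[0,0,-0.05,0,0,0],[0,0,-0.11,0,0,0],[0,0,-0.17,0,0,0],[0,0,-0.2,0,0,0],[0,0,-0.2,0,0,0]]' 0
python3 - <<'E'
from h import *
print(rows(pinpose(.13),RT))
E
```

```text
time_s: 16.77
eef_pos: [0.6195, -0.2352, 0.1092]
tcp_rot: [-3.097, -0.522, -0.002]
ft_force: [-0.1, -0.5, 1.3]
finger_gap: 0.0854
gripper_force: 0.0
time_s: 17.52
eef_pos: [0.62, -0.2362, 0.1109]
tcp_rot: [3.098, 0.52, 0.006]
ft_force: [-0.2, 0.6, 6.2]
finger_gap: 0.0472
gripper_force: 61.6
time_s: 18.15
eef_pos: [0.6199, -0.2367, 0.3127]
tcp_rot: [3.095, 0.52, 0.01]
ft_force: [0.2, 1.5, -2.3]
finger_gap: 0.0472
gripper_force: 62.2
[-0.0834, -0.227, 0.0233, 0.0014, 0.1764, 0.0002]
```

```bash
python3 -m pendant '[[-0.02,-0.06,0,0,0.05,0],[-0.04,-0.12,0,0,0.1,0],[-0.06,-0.17,0.01,0.001,0.14,0],[-0.0834,-0.227,0.0233,0.0014,0.1764,0],[-0.0834,-0.227,0.0233,0.0014,0.1764,0],[-0.0834,-0.227,0.0233,0.0014,0.1764,0],[-0.0834,-0.227,0.0233,0.0014,0.1764,0]]' 0
python3 fit.py .13; python3 -c "
from h import *
print(rows(pinpose(.075,.1105),RT))"
```

```text
time_s: 19.02
eef_pos: [0.4676, -0.0502, 0.2867]
tcp_rot: [-2.893, -0.485, -0.825]
ft_force: [0.8, -0.4, -1.1]
finger_gap: 0.047
gripper_force: 62.3
t 19.025 F tool [-0.01  0.67  1.24]
tcp in pin frame [-0.0004 -0.0009  0.2384] lower end z 0.1289 ang err deg [-0.15  0.21 -0.08]
scene 305 collar-pin mm [-0.89  0.02] res 0.00076 low z 0.1276
side 246 collar-pin mm [-0.75 -0.07] res 0.00114 low z 0.1278
[0.0007, -0.0006, 0.0528, -0.001, 0.0012, -0.0004]
```

```bash
python3 -m pendant '[[0.0008,0,0.02,0,0,0],[0.0008,0,0.04,0,0,0],[0.0008,0,0.057,0,0,0],[0.0008,0,0.057,0,0,0],[0.0008,0,0.057,0,0,0]]' 0
python3 fit.py .072
```

```text
time_s: 19.75
eef_pos: [0.4956, -0.0389, 0.2383]
tcp_rot: [-2.892, -0.486, -0.824]
ft_force: [-0.1, 0.4, -0.7]
finger_gap: 0.047
gripper_force: 62.3
t 19.75 F tool [-0.32 -0.4   0.61]
tcp in pin frame [-0.0006  0.0006  0.1813] lower end z 0.0718 ang err deg [-0.25  0.25 -0.09]
scene 271 collar-pin mm [-0.97  1.73] res 0.00068 low z 0.0707
side 231 collar-pin mm [-0.82  1.7 ] res 0.00107 low z 0.071
```

```bash
python3 -m pendant '[[0.0009,0.0016,0,0,0,0],[0.0009,0.0016,0,0,0,0],[0.0009,0.0016,0.008,0,0,0],[0.0009,0.0016,0.016,0,0,0],[0.0009,0.0016,0.024,0,0,0],[0.0009,0.0016,0.024,0,0,0],[0.0009,0.0016,0.024,0,0,0]]' 0
python3 fit.py .048
```

```text
time_s: 20.72
eef_pos: [0.5082, -0.0354, 0.2178]
tcp_rot: [-2.892, -0.485, -0.823]
ft_force: [-0.2, -0.1, -1.4]
finger_gap: 0.0472
gripper_force: 62.3
t 20.725 F tool [-0.94  0.06  1.06]
tcp in pin frame [-0.0005 -0.0002  0.157 ] lower end z 0.0475 ang err deg [-0.29  0.28 -0.12]
scene 255 collar-pin mm [-0.79  0.84] res 0.00075 low z 0.0457
side 228 collar-pin mm [-0.6   0.74] res 0.00106 low z 0.0466
```

```bash
python3 -m pendant '[[0.0007,0.0007,0,0,0,0],[0.0007,0.0007,0.002,0,0,0],[0.0007,0.0007,0.004,0,0,0],[0.0007,0.0007,0.006,0,0,0],[0.0007,0.0007,0.006,0,0,0]]' 0
python3 -m pendant '[[0,0,0.0015,0,0,0],[0,0,0.0015,0,0,0]]' 0
python3 fit.py .041
```

```text
time_s: 21.45
eef_pos: [0.5119, -0.0349, 0.2129]
tcp_rot: [-2.892, -0.485, -0.822]
ft_force: [0.2, -0.3, -0.7]
finger_gap: 0.0473
gripper_force: 62.3
time_s: 21.7
eef_pos: [0.5127, -0.0346, 0.2118]
tcp_rot: [-2.892, -0.485, -0.823]
ft_force: [-0.4, 0.0, -1.6]
finger_gap: 0.047
gripper_force: 62.3
t 21.7 F tool [-1.14 -0.12  1.18]
tcp in pin frame [ 0.0002 -0.001   0.1495] lower end z 0.04 ang err deg [-0.27  0.27 -0.12]
scene 253 collar-pin mm [0.19 0.14] res 0.00076 low z 0.039
side 224 collar-pin mm [-0.13  0.01] res 0.00107 low z 0.0386
```

```bash
for i in 1; do python3 -m pendant '[[0,0,0.001,0,0,0],[0,0,0.001,0,0,0]]' 0; done
python3 -m pendant '[[0,0,0.0008,0,0,0],[0,0,0.0008,0,0,0]]' 0
python3 fit.py .039
```

```text
time_s: 22.05
eef_pos: [0.5132, -0.0345, 0.211]
tcp_rot: [-2.892, -0.485, -0.823]
ft_force: [-1.2, -0.0, -2.2]
finger_gap: 0.0471
gripper_force: 62.3
time_s: 22.3
eef_pos: [0.5136, -0.0344, 0.2103]
tcp_rot: [-2.892, -0.485, -0.823]
ft_force: [0.4, 0.8, -1.2]
finger_gap: 0.0474
gripper_force: 62.3
t 22.3 F tool [-0.11 -0.61  1.33]
tcp in pin frame [ 0.0002 -0.001   0.1478] lower end z 0.0383 ang err deg [-0.27  0.26 -0.12]
scene 249 collar-pin mm [-0.03  0.11] res 0.00073 low z 0.0363
side 228 collar-pin mm [ 0.01 -0.04] res 0.0012 low z 0.0379
```

```bash
python3 -m pendant '[[0,0,0.0008,0,0,0],[0,0,0.0008,0,0,0]]' 0
python3 -m pendant '[[0,0,0.0007,0,0,0],[0,0,0.0007,0,0,0]]' 0
```

```text
time_s: 22.65
eef_pos: [0.514, -0.0342, 0.2097]
tcp_rot: [-2.892, -0.485, -0.823]
ft_force: [-0.3, 0.2, -0.9]
finger_gap: 0.0469
gripper_force: 62.3
time_s: 22.9
eef_pos: [0.5145, -0.0343, 0.2093]
tcp_rot: [-2.892, -0.485, -0.824]
ft_force: [-0.3, -0.4, 1.1]
finger_gap: 0.0473
gripper_force: 62.4
```

```bash
python3 -m pendant '[[0,0,0.0006,0,0,0],[0,0,0.0006,0,0,0]]' 0
python3 -m pendant '[[0,0,0.0005,0,0,0],[0,0,0.0005,0,0,0]]' 0
python3 fit.py .037
```

```text
time_s: 23.15
eef_pos: [0.5147, -0.0342, 0.2091]
tcp_rot: [-2.892, -0.486, -0.824]
ft_force: [-4.0, -1.4, 6.0]
finger_gap: 0.0472
gripper_force: 63.1
time_s: 23.4
eef_pos: [0.5149, -0.0341, 0.209]
tcp_rot: [-2.892, -0.486, -0.825]
ft_force: [-8.0, -2.4, 9.6]
finger_gap: 0.0473
gripper_force: 63.6
t 23.4 F tool [ -1.97  -0.37 -12.58]
tcp in pin frame [ 0.0006 -0.0012  0.146 ] lower end z 0.0365 ang err deg [-0.22  0.21 -0.06]
scene 247 collar-pin mm [ 0.36 -0.32] res 0.00081 low z 0.0347
side 223 collar-pin mm [ 0.15 -0.44] res 0.00107 low z 0.0352
```

Collar B stops at the step (z ≈ 35.5 mm, about 12 N straight up the pin, well centred), so it goes in the dish.

```bash
python3 -m pendant '[[0,0,-0.004,0,0,0],[0,0,-0.02,0,0,0],[0,0,-0.05,0,0,0],[0,0,-0.08,0,0,0],[0,0,-0.11,0,0,0],[0,0,-0.11,0,0,0]]' 0
python3 - <<'E'
from h import *
RD=np.c_[L,-F[:,1],[0,0,-1]]
print(rows(np.array([.4125,.306,.30]),RD))
E
```

```text
time_s: 24.25
eef_pos: [0.4605, -0.0541, 0.3034]
tcp_rot: [-2.894, -0.485, -0.828]
ft_force: [0.2, -0.0, -1.6]
finger_gap: 0.0472
gripper_force: 62.3
[0.0592, -0.356, 0.0416, -0.0005, -0.1775, -0.0003]
```

```bash
python3 -m pendant '[[0.01,-0.05,0,0,-0.03,0],[0.02,-0.11,0,0,-0.08,0],[0.04,-0.17,0.02,0,-0.13,0],[0.059,-0.23,0.04,0,-0.1775,0],[0.059,-0.29,0.0416,0,-0.1775,0],[0.059,-0.356,0.0416,0,-0.1775,0],[0.059,-0.356,0.0416,0,-0.1775,0],[0.059,-0.356,0.0416,0,-0.1775,0]]' 0
python3 - <<'E'
from h import *
RD=np.c_[L,-F[:,1],[0,0,-1]]
print(rows(np.array([.4125,.306,.125]),RD))
for n in("scene","side"):
    W=cloud(capture(n)).reshape(-1,3); T=W[(np.hypot(W[:,0]-.4125,W[:,1]-.306)<.055)&(W[:,2]<.03)]
    print(n,np.median(T[:,2]),len(T))
E
```

```text
time_s: 25.25
eef_pos: [0.4104, 0.3089, 0.2973]
tcp_rot: [-3.092, -0.528, 0.009]
ft_force: [-0.5, -0.7, -2.4]
finger_gap: 0.0466
gripper_force: 62.3
[0.0019, 0.0044, 0.1723, -0.0018, 0.0015, 0.0017]
scene 0.004638906735795423 1124
side 0.003957144598454199 2095
```

```bash
python3 -m pendant '[[0.001,0.003,0.05,-0.001,0.001,0],[0.001,0.003,0.1,-0.001,0.001,0],[0.001,0.003,0.15,-0.001,0.001,0],[0.001,0.003,0.172,-0.001,0.001,0],[0.001,0.003,0.174,-0.001,0.001,0],[0.001,0.003,0.174,-0.001,0.001,0],[0.001,0.003,0.174,-0.001,0.001,0]]' 0
python3 -m pendant '[[0,0,0.001,0,0,0],[0,0,0.002,0,0,0],[0,0,0.002,0,0,0]]' 0
```

```text
time_s: 26.22
eef_pos: [0.414, 0.3049, 0.1266]
tcp_rot: [-3.095, -0.521, -0.005]
ft_force: [0.4, 1.0, -1.4]
finger_gap: 0.0471
gripper_force: 62.4
time_s: 26.6
eef_pos: [0.4129, 0.3049, 0.1233]
tcp_rot: [-3.096, -0.522, -0.001]
ft_force: [-0.3, -1.1, -1.5]
finger_gap: 0.0472
gripper_force: 62.4
```

```bash
python3 -m pendant '[[0,0,0.002,0,0,0],[0,0,0.004,0,0,0],[0,0,0.006,0,0,0],[0,0,0.0065,0,0,0],[0,0,0.0065,0,0,0]]' 0
python3 -m pendant '[[0,0,0.0008,0,0,0],[0,0,0.0008,0,0,0]]' 0
```

```text
time_s: 27.22
eef_pos: [0.4129, 0.3048, 0.1166]
tcp_rot: [-3.096, -0.522, -0.001]
ft_force: [0.0, -0.2, -0.9]
finger_gap: 0.0467
gripper_force: 62.4
time_s: 27.48
eef_pos: [0.413, 0.3049, 0.116]
tcp_rot: [-3.096, -0.522, -0.001]
ft_force: [-0.3, -0.1, -1.4]
finger_gap: 0.0472
gripper_force: 62.4
```

```bash
python3 -m pendant '[[0,0,0.0006,0,0,0],[0,0,0.0006,0,0,0]]' 0
python3 -m pendant '[[0,0,0.0005,0,0,0],[0,0,0.0005,0,0,0]]' 0
```

```text
time_s: 27.72
eef_pos: [0.4131, 0.3049, 0.1159]
tcp_rot: [-3.096, -0.522, -0.002]
ft_force: [-1.4, -0.1, 5.0]
finger_gap: 0.0468
gripper_force: 62.8
time_s: 27.98
eef_pos: [0.4131, 0.305, 0.1159]
tcp_rot: [-3.096, -0.522, -0.002]
ft_force: [-2.6, 0.1, 9.0]
finger_gap: 0.0467
gripper_force: 63.1
```

Seated on the dish floor. I'll release, lift and check.

```bash
python3 -m pendant '[[0,0,-0.0005,0,0,0],[0,0,-0.0005,0,0,0],[0,0,-0.0005,0,0,0],[0,0,-0.0005,0,0,0],[0,0,-0.0005,0,0,0]]' 1
python3 -m pendant '[[0,0,-0.03,0,0,0],[0,0,-0.07,0,0,0],[0,0,-0.13,0,0,0],[0,0,-0.18,0,0,0],[0,0,-0.18,0,0,0],[0,0,-0.18,0,0,0],[0,0,-0.18,0,0,0]]' 1
python3 - <<'E'
from h import *
for n in("scene","side"):
    c=capture(n); cv2.imwrite(f"pics/{n}9.png",c["pixels"]); W=cloud(c).reshape(-1,3)
    for p in((.6145,.252),(.413,.305)):
        T=W[(np.hypot(W[:,0]-p[0],W[:,1]-p[1])<.06)&(W[:,2]>.075)&(W[:,2]<.1)]
        print(n,len(T),cv2.minEnclosingCircle(T[:,:2].astype(np.float32)) if len(T) else 0,np.median(T[:,2]) if len(T) else 0)
E
```

```text
time_s: 28.6
eef_pos: [0.4129, 0.3048, 0.1152]
tcp_rot: [-3.096, -0.522, -0.001]
ft_force: [0.3, 0.0, 0.1]
finger_gap: 0.0855
gripper_force: 0.0
time_s: 29.48
eef_pos: [0.4122, 0.3041, 0.2936]
tcp_rot: [-3.097, -0.522, 0.004]
ft_force: [0.6, 0.1, 0.0]
finger_gap: 0.0856
gripper_force: 0.0
scene 302 ((0.613611102104187, 0.2515292763710022), 0.025608891621232033) 0.08455942149105294
scene 250 ((0.41286057233810425, 0.30554136633872986), 0.02500501088798046) 0.08403522116055817
side 380 ((0.6150174736976624, 0.25286224484443665), 0.025084257125854492) 0.0842027804419917
side 470 ((0.41336116194725037, 0.3063916265964508), 0.024490296840667725) 0.08334578247566293
```

View pics/side9.png

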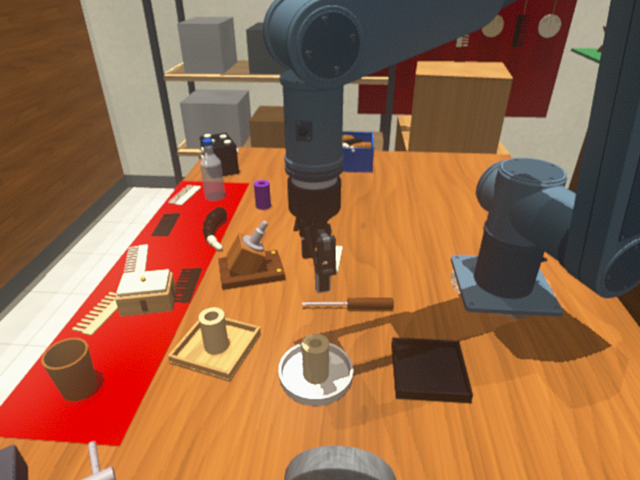

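Both collars stand upright, the wide-bore one in the wood tray at (212,330) and the tight one in the dish at (316,358). The pointed tool is where it was, and the gripper is clear of everything.

```bash
python3 -c "
from workcell import close_job
print(close_job())"
```

```text
the job is handed in; nothing more can be done
None
```

Job handed in at about 29.5 s of the 72 s: collar A went fully home on the flange and stands in the wood tray, and collar B stopped at the pin's step and stands in the round dish; the arm never went near the comb, paper knife or pointed tool, though of these I checked only the pointed tool in the final picture.

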